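# Lift a wet varnished knob with sprung tongs

## Robot

A 7-joint arm with a two-finger parallel gripper is mounted at the origin on the work surface; the furniture and walls round the work are solid. World frame = base frame: x ahead of the robot, y to its left, z up, the work surface at z = 0. Lengths are in m, angles in rad, forces in N, time in s.
With the tool pointing down it reaches from about 0.425 to 0.875 m from the base axis. Payload 4.7 kg.
Tool frame: the origin (TCP) lies on the centre line of the jaws, within the pads' length; the fingertips stand ctrl.tcp_to_tips ahead of it and the grasp point (between the pads) lies 2 mm behind it (ctrl.tcp_to_tips is the distance from the TCP to the fingertips, in m); z points along the fingers, y is the line along which they close (so a half turn about z gives the same grasp; the last joint's range is limited). The gripper opens to 87 mm and grips with 3 to 60 N. Pads are 19 mm wide; open, the fingers measure 117 mm over their backs; the gripper's body (75 mm by 190 mm) begins 51 mm behind the grasp point.
Start: joints at [-1.309, 0.321, -0.07, 1.45, 0.023, 1.371, -0.057], TCP at [0.159, 0.63, 0.24] pointing down, gripper open.
Joint ranges: [-2.86, 2.86], [-0.3, 2.09], [-1.38, 1.24], [0.06, 2.45], [-1.56, 4.7], [0.09, 2.05], [-2.69, 2.69]. Speed limits (rad/s): [2.57, 2.57, 3.14, 3.14, 3.14, 3.14, 3.14].

## Interface

Orientations are given as a rotation vector (axis times angle).
In Python, from bench import ctrl, optics, close_job gives the robot as it stands.
- The arm moves only by the shell command python3 -m inch 'ROWS' [OPENING] [FORCE]. ROWS is JSON, a list of rows, each a list of 2 entries, a list of its own where there are three numbers: the shift along the tool's x, y, z in mm, then the turn, a rotation vector about the tool's x, y, z in degrees. In form: [[[x, y, z], [ax, ay, az]], ...]. A call has exactly 10 rows; each row shifts and turns the commanded pose from where the row before left it, along the tool's axes as they then stand; what a row does not reach is not made up. A row lasts 1/10 s, in which the tool goes at most 50 mm and 8.59 degrees, less where a joint would pass 70% of its speed; a pose out of reach is approached as far as the arm can. A call is refused whole if a number of a shift passes 50 or a number of a turn 8.59, either way. A call with a gripper value outside its range is refused whole. OPENING is the closure, from 0 (fully open) to 1 (shut), set as the call begins (- or left out, the last holds). The fingers move at their own pace and stop on an object; FORCE is the grip in N (left out, the last holds). Time passes only in rows, so rows that do not move let the fingers close, or fill a call up. It gives the time, the measured TCP pose, the force and the opening at its end, in the units of the state.
- ctrl.get_state(): the state, without advancing time (a new reading comes with each control period).
- optics.get_image(name): name is "side" or "top"; returns a dict with "image" (480x640x3 uint8, red, green, blue), "fx", "fy", "cx", "cy" (pixels), "R" (3x3) and "t" (3): a world point X has camera coordinates R X + t. Camera axes: x right, y down, z forward; pixel columns grow to the right and rows downward; lengths in m; the calibration is good to about 2 mm. A picture is of the moment at which its call begins. There is no depth.
- close_job(): hands the job in, once; it reports no verdict.
The state is a dict: "time": time; "joint_positions": joint angles; "qd": joint speeds; "joint_torque": joint torques, N m; "position": TCP position; "tool_rot": TCP orientation; "ft_force": force on the tool from outside, world axes, zero at the start; "torque": the same for the moment, N m; "grip_width": opening from 0.0 (shut) to 1.0 (fully open).
Only numpy, scipy, OpenCV 4.12 (cv2) and the standard library are available. Lean on these libraries where they do the work, as an engineer would, in place of code of your own. Each camera call takes 0.05 s, during which the arm holds its last target. There are 200 camera calls.

## Task

The round-headed wooden knob on its drying stand is still wet with varnish, so handle it only with the sprung steel tongs that lie on the bench: pick the tongs up by their two black finger plates, bring the open jaws round the knob's neck, squeeze them shut on it while it still stands there, and lift it off. Finish while still holding: keep the tongs squeezed, with the knob upright and still in the jaws, at least 6 cm above the top of its stand, and nothing else carrying it or the tongs. Never touch the wet knob with the robot or drop it, and leave the square-headed knob, the paint tin and the small offcut where they are.

Things in the scene. Friction and masses are not known exactly. Their poses are not given: they have to be found in the camera images.
- tongs: Steel dip tongs on their side on the bench, 70 to 105 g, 170 mm long, 30 mm high; two mirror-image sprung arms that close together in the bench plane and spring open by themselves. Origin: underside, midway between the finger plates; +x to the jaws, +y to the left arm, z up. Arms pivot at x = -75 mm (round boss, 21 mm wide, 26 mm high)
- tongs_plates (a point): midway between the two black finger plates, 15 mm above the tongs' underside. Plates: 30 mm long (x), 30 mm high, 59 mm over their outsides when open (61 at the front edge), about 37 when shut on the knob's neck. Squeezing takes 7 N a plate at first, 10 N when shut; half of any further force grips the neck. Squeezed to 52 to 54 mm they carry well with the jaws still open
- tongs_jaw (a point): middle between the two V-shaped steel jaws, 70 mm ahead (+x) of the tongs' origin, 15 mm above its underside; axes as the tongs'. Jaws: 12 mm high (so are the strips behind them), 27 mm long; the gap between their tips is 53 mm at the narrowest when open, 42 mm when the plates are squeezed to 54 mm
- tongs_left: left arm of the tongs (+y side), with its finger plate and V jaw; origin at its pivot, 75 mm behind and 6 mm left of the tongs' origin; axes as the tongs' when open; turns up to 0.21 rad about z as it shuts (0.16 on the neck)
- tongs_right: right arm of the tongs (-y side), mirror image of the left; origin at its pivot, 6 mm to the right
- round_knob: turned wooden drawer knob with a round head, the wet one, 20 to 45 g, loose: a straight round neck of 22 mm diameter from its underside to 28 mm up, and on it a domed round head of 36 mm diameter, 41 mm high in all. It stands upright, neck down, on one of the two drying stands. Origin: centre of its underside, z up
- round_knob_neck (a point): centre of the round knob's neck, 14 mm above its underside, where the jaws should close
- square_knob: wooden knob with a square head (36 mm square, 12 mm thick) on a round neck of 22 mm diameter, 40 mm high in all, standing loose on the other drying stand; must be left alone. Origin: centre of its underside, z up
- stand_a: the grey drying stand that carries the round knob, fixed to the bench: foot of 64 mm diameter, slender column, flat round top of 34 mm diameter 50 mm above the bench. Origin: centre of its underside, z up
- stand_b: the same kind of stand, which carries the square-headed knob. The two stands may stand either way round
- tin: paint tin, 78 mm diameter, 77 mm high, loose, standing on the bench; leave it. Origin: centre of its underside
- small_offcut: flat dark wooden offcut, 62 x 110 x 18 mm (x, y, z), loose, lying on the bench; leave it. Origin: centre of its underside
There are look-alikes about, which are no part of the job. What is shaped like the tin but pink or red is not meant.

How it is judged:
By the outcome, as a careful person would: the job done as asked, in the order asked, and still so for the second after the job is handed in, while the arm keeps its last pose, push and grip.
It also fails if it takes over 48 s, if anything falls off the work surface, if the arm or the gripper's body presses on something with over 40 N, if the wrist force passes 120 N, or if a joint passes its speed limit or range.

## Working session

There is one attempt and no reset: what is moved stays moved. The work goes in short steps, Python scripts to look and compute and a shell command to move; the robot and the scene stay as the last step left them, time stands still between calls to the robot, and variables do not carry over. Pictures are saved under pics/ and viewed, on a budget of 10 in all, crops included, one or two more only if the job needs it, and the job is handed in when it is done.

```bash
ls; mkdir -p pics
cat > h.py <<'E'
import numpy as np, cv2
from bench import ctrl, optics
def shot(n,f=None):
    d=optics.get_image(n)
    if f: cv2.imwrite('pics/'+f,cv2.cvtColor(d['image'],cv2.COLOR_RGB2BGR)); np.savez('pics/'+f[:-4],**d)
    return d
def ray(d,u,v):
    R=np.array(d['R']);t=np.array(d['t'])
    return -R.T@t, R.T@np.array([(u-d['cx'])/d['fx'],(v-d['cy'])/d['fy'],1])
def onz(d,u,v,z):
    o,r=ray(d,u,v); return o+r*(z-o[2])/r[2]
def proj(d,X):
    c=np.array(d['R'])@np.array(X)+np.array(d['t']); return np.array([d['fx']*c[0]/c[2]+d['cx'],d['fy']*c[1]/c[2]+d['cy']])
E
python3 - <<'E'
from h import *
for n in('side','top'):
    d=shot(n,n+'0.png'); print(n,d['fx'],d['cx'],d['cy'],ray(d,320,240))
s=ctrl.get_state(); print(s,ctrl.tcp_to_tips)
E
```

```text
pics
side 618.838542787125 313.187880389074 237.7526210882382 (array([0.391944  , 0.94787537, 0.90068112]), array([ 0.08297391, -0.74307331, -0.66414739]))
top 587.2624452142023 319.87041843940943 243.10291957482036 (array([0.32143403, 0.03464832, 1.42920498]), array([ 0.14175799, -0.00662297, -0.98989332]))
{'time': 0.1, 'joint_positions': array([-1.30892336,  0.32172012, -0.07005422,  1.45155382,  0.02260397,
        1.37078892, -0.05691372]), 'qd': array([-0.00048055, -0.00164823, -0.00035931, -0.00356854, -0.00152149,
       -0.00027802,  0.00161338]), 'joint_torque': array([ 2.21513660e-04, -4.92570448e+01, -4.05428158e-01, -3.13399673e+01,
       -6.41343347e-02,  3.94799060e-02,  7.57484622e-05]), 'position': array([0.15936113, 0.62968454, 0.23858888]), 'tool_rot': array([-3.88215166e-01, -3.11741026e+00,  2.64058491e-03]), 'ft_force': array([ 0.50265436,  0.48973865, -0.34124746]), 'torque': array([ 0.02095512, -0.0651199 , -0.0409701 ]), 'grip_width': 0.9999759028043756} 0.017
```

View pics/top0.png

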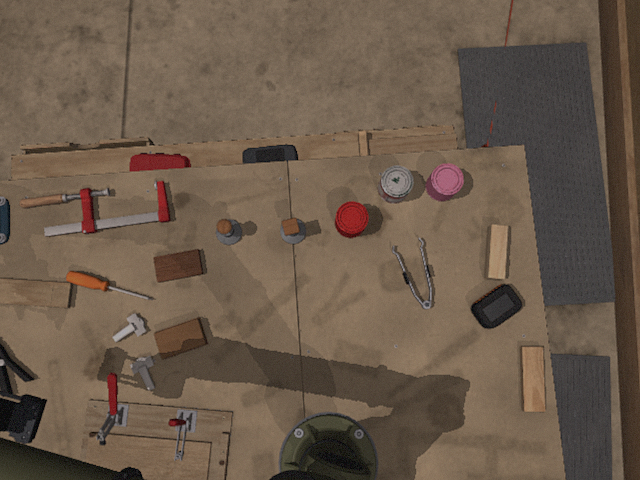

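View pics/side0.png

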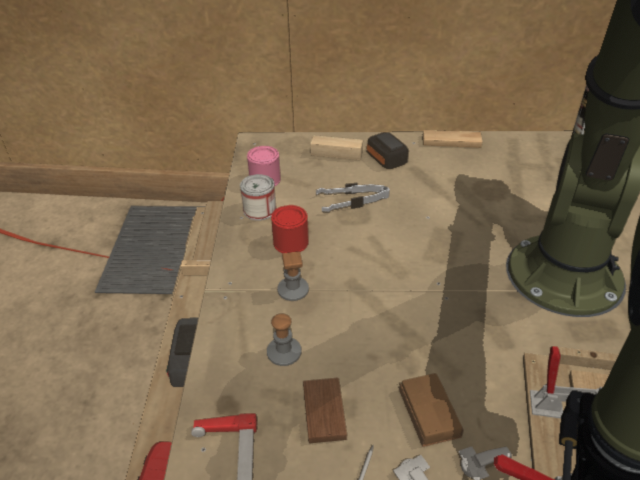

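The top view shows the tongs at about (412,272), with the boss at (428,303) and the jaws at (395,243) and (422,238). The knob at (226,229) looks round and the one at (291,227) square. The tin is the grey one at (397,182); the pink and red ones are look-alikes. I'll confirm with one enlarged crop.

Run:
```python
from h import *
T=cv2.imread('pics/top0.png');S=cv2.imread('pics/side0.png')
def crop(I,x,y,w,h): return cv2.resize(I[y:y+h,x:x+w],(400,300),interpolation=cv2.INTER_CUBIC)
a=np.hstack([crop(T,200,200,120,90),crop(T,370,230,120,90)])
b=np.hstack([crop(S,245,245,160,120),crop(S,300,160,120,90)])
cv2.imwrite('pics/c1.png',np.vstack([a,b]))
t=np.load('pics/top0.npz');s=np.load('pics/side0.npz')
for n,u,v,z in[('roundfoot',229,232,.0),('sqfoot',293,232,0),('roundhead',225,227,.085),('sqhead',290,226,.09),('boss',428,303,.026),('jawL',395,243,.02),('jawR',422,238,.02),('tin',397,180,.077)]: print(n,onz(t,u,v,z))
for n,u,v,z in[('roundfoot',284,351,.0),('sqfoot',293,289,0),('roundhead',282,322,.088),('sqhead',292,260,.088)]: print('s',n,onz(s,u,v,z))
```

```text
roundfoot [0.54257771 0.24919518 0.        ]
sqfoot [0.54498888 0.09183746 0.        ]
roundhead [0.54099942 0.24609798 0.085     ]
sqhead [0.54483133 0.09544752 0.09      ]
boss [ 0.37469383 -0.23412799  0.026     ]
jawL [ 0.51865645 -0.15674817  0.02      ]
jawR [ 0.53191297 -0.22243688  0.02      ]
tin [ 0.66098789 -0.15425778  0.077     ]
s roundfoot [0.53933943 0.24932043 0.        ]
s sqfoot [0.54374551 0.09271314 0.        ]
s roundhead [0.53736713 0.25591408 0.088     ]
s sqhead [0.54099419 0.10048938 0.088     ]
```

View pics/c1.png

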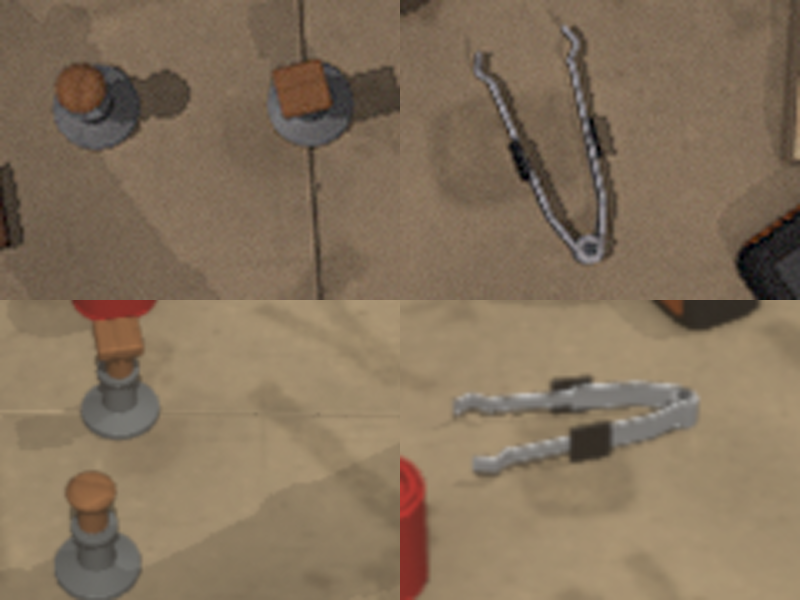

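The crop confirms it. The left knob at (226,229) top / (282,322) side has the round domed head on stand_a; the one at (291,227) has the square head. Next: the pose of the tongs.

Run:
```python
from h import *
t=np.load('pics/top0.npz');s=np.load('pics/side0.npz')
f=lambda x,y:(370+(x-400)/3.333,230+y/3.333)
fs=lambda x,y:(300+(x-400)/3.333,160+(y-300)/3.333)
P={}
for n,u,v,z in[('boss',590,248,.026),('pl',517,158,.028),('pr',598,135,.024),('jl',482,62,.021),('jr',570,36,.021)]:
    P[n]=onz(t,*f(u,v),z); print(n,P[n].round(4))
pm=(P['pl']+P['pr'])/2; d=pm-P['boss']; j=(P['jl']+P['jr'])/2-P['boss']
print(pm,np.degrees(np.arctan2(d[1],d[0])),np.hypot(*d[:2]),np.degrees(np.arctan2(j[1],j[0])),np.hypot(*j[:2]),np.linalg.norm(P['pl']-P['pr']))
for n,u,v,z in[('boss',686,400,.026),('plside',591,441,.015),('prtop',572,381,.03)]: print('side',n,onz(s,*fs(u,v),z))
# black plate masks
im=np.array(t['image']);m=(im.max(2)<45).astype(np.uint8);m[:230]=0;m[310:]=0;m[:,:385]=0;m[:,450:]=0
n,l,st,c=cv2.connectedComponentsWithStats(m)
for i in range(1,n):
    if st[i,4]>5: print(st[i],c[i],onz(t,*c[i],.02))
```

```text
boss [ 0.3713 -0.2317  0.026 ]
pl [ 0.4348 -0.1796  0.028 ]
pr [ 0.4526 -0.2388  0.024 ]
jl [ 0.5048 -0.1556  0.021 ]
jr [ 0.5249 -0.2198  0.021 ]
[ 0.4437015  -0.20916597  0.026     ] 17.30702778878144 0.07581145965309455 17.057095801163438 0.1501170801623543 0.06194215431368032
side boss [ 0.36581482 -0.2188845   0.026     ]
side plside [ 0.42989026 -0.18097095  0.015     ]
side prtop [ 0.44638718 -0.22916583  0.03      ]
[427 265   4  12  15] [428.06666667 270.6       ] [ 0.45269281 -0.23630619  0.02      ]
[403 272   6  12  31] [405.51612903 277.67741935] [ 0.43480856 -0.18178109  0.02      ]
```

```bash
python3 -m inch '[[[-20,-11,0],[0,0,0]],[[-36,-20,0],[0,0,0]],[[-36,-20,0],[0,0,0]],[[-36,-20,0],[0,0,0]],[[-36,-20,0],[0,0,0]],[[-36,-20,0],[0,0,0]],[[-36,-20,0],[0,0,0]],[[-36,-20,0],[0,0,0]],[[-36,-20,0],[0,0,0]],[[-36,-20,0],[0,0,0]]]' 0
python3 -m inch '[[[-10,-45,0],[0,0,0]],[[-10,-45,0],[0,0,0]],[[-10,-45,0],[0,0,0]],[[-10,-45,0],[0,0,0]],[[-10,-45,0],[0,0,0]],[[-10,-45,0],[0,0,0]],[[-10,-45,0],[0,0,0]],[[-10,-45,0],[0,0,0]],[[-10,-45,0],[0,0,0]],[[-10,-30,0],[0,0,0]]]'
python3 -c "
from h import *
s=ctrl.get_state();print(s['joint_positions'],s['time'])"
```

```text
time: 1.1
position: [0.4469, 0.3592, 0.2393]
tool_rot: [-0.388, -3.117, 0.0]
ft_force: [0.1, -0.1, 0.0]
grip_width: 0.999
time: 2.1
position: [0.4353, -0.089, 0.2395]
tool_rot: [0.393, 3.117, 0.001]
ft_force: [0.6, 0.8, 0.2]
grip_width: 0.998
[-0.51203026 -0.17306327  0.59231869  1.94824895  0.09856561  1.33843338
  1.37041561] 2.1
```

```bash
python3 -m inch '[[[-12,-38,0],[0,0,0]],[[-12,-38,0],[0,0,0]],[[-12,-38,0],[0,0,0]],[[0,0,30],[0,0,-8]],[[0,0,30],[0,0,-8]],[[0,0,30],[0,0,-8]],[[0,0,20],[0,0,-7.4]],[[0,0,0],[0,0,0]],[[0,0,0],[0,0,0]],[[0,0,0],[0,0,0]]]'
python3 - <<'E'
from h import *
s=ctrl.get_state();print(s['joint_positions'],s['position'],s['tool_rot'])
t=shot('top','top1.png');S=shot('side','side1.png')
T=cv2.imread('pics/top1.png')[215:320,370:510];S=cv2.imread('pics/side1.png')[140:245,290:430]
cv2.imwrite('pics/c2.png',cv2.resize(np.hstack([T,S]),(800,300),interpolation=cv2.INTER_CUBIC))
E
```

```text
time: 3.1
position: [0.4442, -0.2053, 0.1308]
tool_rot: [-0.466, 3.105, -0.001]
ft_force: [0.0, 0.4, 0.6]
grip_width: 1.002
[-0.40652839  0.0650621   0.81934521  2.0011518  -0.0542125   1.09450727
  2.30550339] [ 0.44421463 -0.20525641  0.13081814] [-4.66321004e-01  3.10466140e+00 -8.73585394e-04]
```

View pics/c2.png

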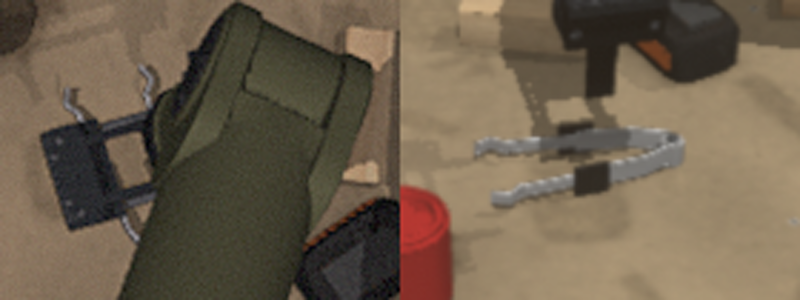

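The crop shows the gripper squared up above the tongs, with the fingers straddling them. Descending.

```bash
python3 -m inch '[[[3,-1,20],[0,0,0]],[[0,0,20],[0,0,0]],[[0,0,20],[0,0,0]],[[0,0,15],[0,0,0]],[[0,0,12],[0,0,0]],[[0,0,10],[0,0,0]],[[0,0,7],[0,0,0]],[[0,0,5],[0,0,0]],[[0,0,0],[0,0,0]],[[0,0,0],[0,0,0]]]'
python3 - <<'E'
from h import *
s=ctrl.get_state();print(s['joint_positions'],s['position'],s['tool_rot'])
shot('side','side2.png')
S=cv2.imread('pics/side2.png')[145:220,310:410]
cv2.imwrite('pics/c3.png',cv2.resize(S,(800,600),interpolation=cv2.INTER_CUBIC))
E
```

```text
time: 4.2
position: [0.441, -0.207, 0.0208]
tool_rot: [-0.47, 3.106, -0.0]
ft_force: [-0.8, -0.3, 0.3]
grip_width: 0.999
[-0.32663515  0.26611548  0.78531913  2.0947152  -0.24575947  0.87096284
  2.47173906] [ 0.44101411 -0.20696138  0.02083712] [-4.69552040e-01  3.10574929e+00 -2.64804252e-04]
```

View pics/c3.png

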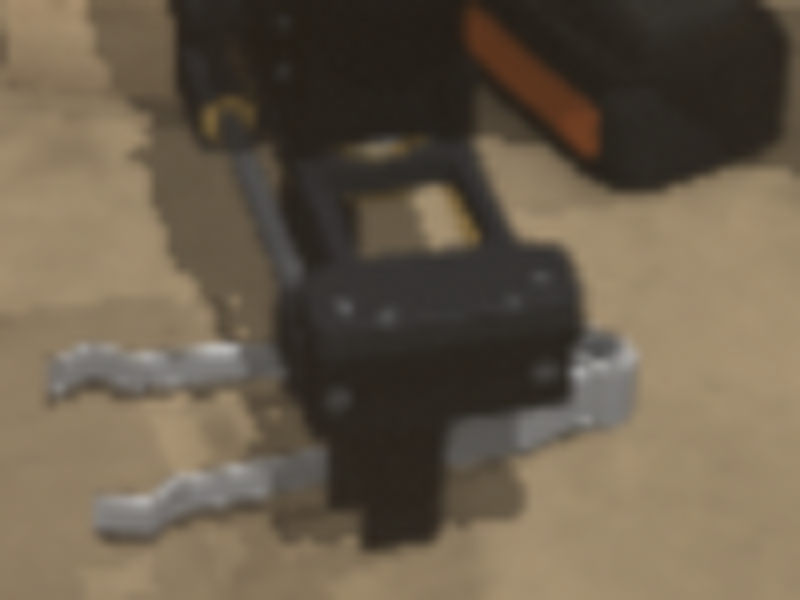

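Aligned: the finger sits in front of the plate, which peeks out at (345,480). Squeeze to 53 mm.

```bash
python3 -m inch '[[[0,0,0],[0,0,0]],[[0,0,0],[0,0,0]],[[0,0,0],[0,0,0]],[[0,0,0],[0,0,0]],[[0,0,0],[0,0,0]],[[0,0,0],[0,0,0]],[[0,0,0],[0,0,0]],[[0,0,0],[0,0,0]],[[0,0,0],[0,0,0]],[[0,0,0],[0,0,0]]]' 0.39 30
```

```text
time: 5.25
position: [0.4409, -0.2068, 0.0206]
tool_rot: [-0.47, 3.106, -0.0]
ft_force: [0.3, 0.1, 1.1]
grip_width: 0.611
```

```bash
python3 -m inch '[[[0,0,-5],[0,0,0]],[[0,0,-10],[0,0,0]],[[0,0,-18],[0,0,0]],[[0,0,-20],[0,0,0]],[[0,0,-20],[0,0,0]],[[0,0,-20],[0,0,0]],[[0,0,-20],[0,0,0]],[[0,0,-15],[0,0,0]],[[0,0,-6],[0,0,0]],[[0,0,0],[0,0,0]]]'
python3 - <<'E'
from h import *
s=ctrl.get_state();print(s['joint_positions'],s['position'],s['tool_rot'],s['grip_width'])
shot('top','top3.png');shot('side','side3.png')
T=cv2.imread('pics/top3.png')[200:320,370:490];S=cv2.imread('pics/side3.png')[80:200,280:400]
cv2.imwrite('pics/c4.png',cv2.resize(np.hstack([T,S]),(800,400),interpolation=cv2.INTER_CUBIC))
E
```

```text
time: 6.25
position: [0.4412, -0.207, 0.1555]
tool_rot: [-0.469, 3.104, 0.0]
ft_force: [0.0, 0.1, -1.2]
grip_width: 0.61
[-0.42649134  0.02165698  0.83043088  1.97836761 -0.0187365   1.1469462
  2.28246652] [ 0.44116045 -0.20696884  0.15545446] [-4.69430715e-01  3.10425017e+00  2.49329973e-05] 0.609897529749383
```

View pics/c4.png

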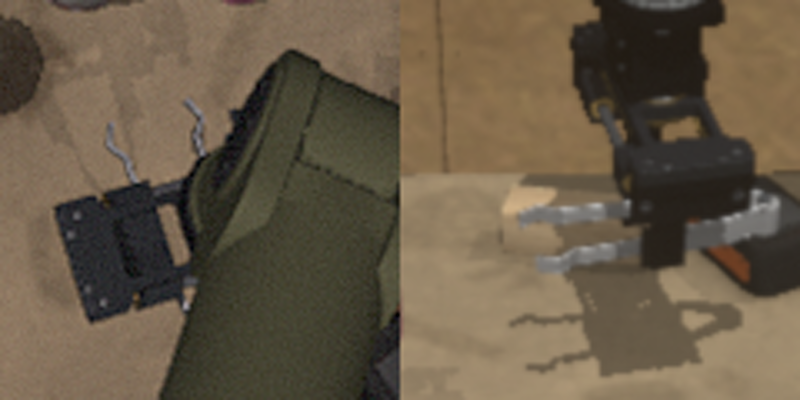

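The tongs are held level and clear of the bench, with the jaws open. Tips at about (403,237) and (426,231) in the top image. Carry them to a staging spot short of the knob.

```bash
python3 -m inch '[[[-4,8,0],[0,0,0]],[[-8,15,0],[0,0,0]],[[-8,20,0],[0,0,0]],[[-8,20,0],[0,0,0]],[[-8,20,0],[0,0,0]],[[-8,20,0],[0,0,0]],[[-8,20,0],[0,0,0]],[[-8,20,0],[0,0,0]],[[-8,21,0],[0,0,0]],[[-8,21,0],[0,0,0]]]'
python3 -m inch '[[[-2,25,0],[0,0,0]],[[-2,25,0],[0,0,0]],[[-2,25,0],[0,0,0]],[[-2,25,0],[0,0,0]],[[-2,25,0],[0,0,0]],[[-2,25,0],[0,0,0]],[[-2,25,0],[0,0,0]],[[-3,25,0],[0,0,0]],[[-3,15,0],[0,0,0]],[[0,7,0],[0,0,0]]]'
python3 -m inch '[[[0,0,5],[0,0,0]],[[0,0,10],[0,0,0]],[[0,0,14],[0,0,0]],[[0,0,14],[0,0,0]],[[0,0,14],[0,0,0]],[[0,0,14],[0,0,0]],[[0,0,10],[0,0,0]],[[0,0,4],[0,0,0]],[[0,0,0],[0,0,0]],[[0,0,0],[0,0,0]]]'
python3 - <<'E'
from h import *
s=ctrl.get_state();print(s['joint_positions'],s['position'],s['tool_rot'],s['grip_width'])
t=shot('top','top4.png');S=shot('side','side4.png')
T=cv2.imread('pics/top4.png')[190:290,190:290];S=cv2.imread('pics/side4.png')[270:390,260:380]
cv2.imwrite('pics/c5.png',np.hstack([cv2.resize(I,(400,400),interpolation=cv2.INTER_CUBIC) for I in(T,S)]))
E
```

```text
time: 7.35
position: [0.4579, -0.0061, 0.1537]
tool_rot: [0.47, -3.105, 0.0]
ft_force: [-0.1, 0.5, -0.9]
grip_width: 0.608
time: 8.35
position: [0.4114, 0.2118, 0.1539]
tool_rot: [0.473, -3.105, 0.001]
ft_force: [0.9, -0.8, -1.3]
grip_width: 0.612
time: 9.35
position: [0.4125, 0.2103, 0.0699]
tool_rot: [-0.469, 3.106, 0.0]
ft_force: [-0.6, -0.5, -1.2]
grip_width: 0.613
[-0.85395079  0.0837386   0.33837603  2.10299003 -0.03390847  0.95909095
  1.37341763] [0.41249706 0.21032436 0.06993572] [-4.69113578e-01  3.10563846e+00  4.18902484e-04] 0.6125480280896407
```

View pics/c5.png

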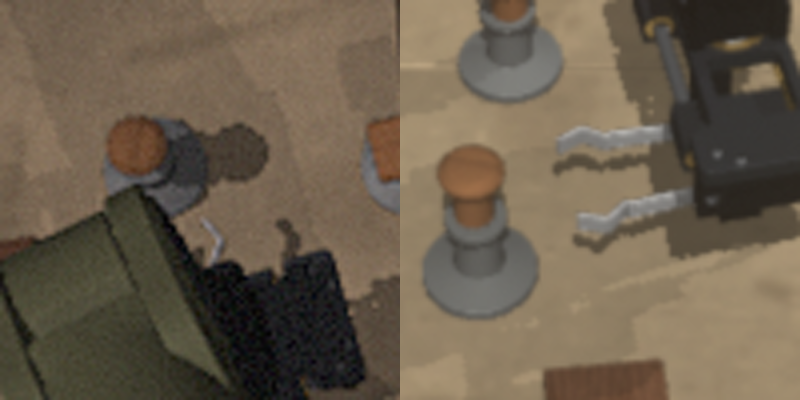

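Run:
```python
from h import *
S=np.load('pics/side4.npz');t=np.load('pics/top4.npz')
f=lambda x,y:(260+(x-400)/3.333,270+y/3.333)
g=lambda x,y:(190+x/4,190+y/4)
p=np.array([.4125,.2103]);u=np.array([.956,.294]);w=np.array([-.294,.956])
def rel(X): d=X[:2]-p; return X.round(4),'ahead %.1f left %.1f'%(1e3*d@u,1e3*d@w)
print('tipL',rel(onz(S,*f(581,226),.064)));print('tipR',rel(onz(S,*f(560,149),.064)))
print('foot(side)',rel(onz(S,*f(480,265),.001)));print('head rim centre side',rel(onz(S,*f(471,171),.083)))
print('ring/top edge centre side',rel(onz(S,*f(475,216),.05)))
print('tipR top',rel(onz(t,*g(205,222),.067)));print('head top',rel(onz(t,*g(137,146),.085)));print('foot top',rel(onz(t,*g(155,168),.0)))
im=S['image'];hs=cv2.cvtColor(im,cv2.COLOR_RGB2HSV)
m=((hs[...,0]<14)&(hs[...,1]>120)&(hs[...,2]>60)).astype(np.uint8);m[:310]=0;m[345:]=0;m[:,:265]=0;m[:,300:]=0
for v in range(312,342,2):
    c=np.flatnonzero(m[v]); 
    if len(c): print(v,c.min(),c.max())
for X in[(.541,.249,.064),(.541,.249,.0),(.541,.249,.083)]: print(proj(S,X),proj(t,X))
```

```text
tipL (array([0.4808, 0.2658, 0.064 ]), 'ahead 81.6 left 33.0')
tipR (array([0.4977, 0.2142, 0.064 ]), 'ahead 82.6 left -21.3')
foot(side) (array([0.5397, 0.2467, 0.001 ]), 'ahead 132.3 left -2.6')
head rim centre side (array([0.5397, 0.2502, 0.083 ]), 'ahead 133.3 left 0.8')
ring/top edge centre side (array([0.5389, 0.2528, 0.05  ]), 'ahead 133.4 left 3.5')
tipR top (array([0.5007, 0.2094, 0.067 ]), 'ahead 84.1 left -26.8')
head top (array([0.5421, 0.2479, 0.085 ]), 'ahead 135.0 left -2.2')
foot top (array([0.5426, 0.2498, 0.    ]), 'ahead 136.0 left -0.5')
314 281 281
316 275 286
318 274 288
320 272 289
322 273 289
324 273 289
326 274 287
328 276 284
330 279 283
332 277 286
334 277 286
336 278 284
[281.24923728 327.87689811] [225.11827036 228.44177495]
[283.12515415 350.79263477] [229.05690036 232.63494959]
[280.663889   320.72642833] [223.87841071 227.12178601]
```

Both views put the knob about 134 mm ahead of the TCP and within about 2 mm of the tongs' axis. In the side view the jaws' middle appears a few mm left of it. So advance 64 mm and shift 2 mm right.

```bash
python3 -m inch '[[[-3,-1,0],[0,0,0]],[[-7,-1,0],[0,0,0]],[[-8,0,0],[0,0,0]],[[-8,0,0],[0,0,0]],[[-8,0,0],[0,0,0]],[[-8,0,0],[0,0,0]],[[-8,0,0],[0,0,0]],[[-8,0,0],[0,0,0]],[[-4,0,0],[0,0,0]],[[-2,0,0],[0,0,0]]]'
python3 - <<'E'
from h import *
s=ctrl.get_state();print(s['position'],s['tool_rot'],s['grip_width'])
t=shot('top','top5.png');S=shot('side','side5.png')
T=cv2.imread('pics/top5.png')[190:270,190:270];S=cv2.imread('pics/side5.png')[290:370,255:335]
cv2.imwrite('pics/c6.png',np.hstack([cv2.resize(I,(400,400),interpolation=cv2.INTER_CUBIC) for I in(T,S)]))
E
```

```text
time: 10.45
position: [0.4742, 0.2275, 0.0695]
tool_rot: [0.47, -3.106, 0.0]
ft_force: [0.2, 0.3, -1.0]
grip_width: 0.612
[0.47421135 0.2274749  0.06949545] [ 4.69597288e-01 -3.10626075e+00  2.03651601e-04] 0.61192336039294
```

View pics/c6.png

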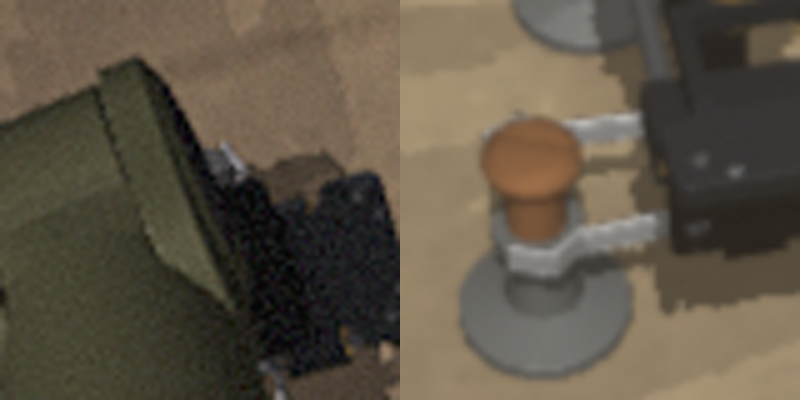

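Run:
```python
from h import *
S=np.load('pics/side5.npz')
f=lambda x,y:(255+(x-400)/5,290+y/5)
p=np.array([.4742,.2275]);u=np.array([.956,.294]);w=np.array([-.294,.956])
def rel(X): d=X[:2]-p; return 'ahead %.1f left %.1f'%(1e3*d@u,1e3*d@w)
for n,x,y,z in[('jaw tip top',508,248,.07),('jaw tip bot',508,268,.058),('apex?',545,272,.058),('rear kink top',580,226,.07),('rear kink bot',578,246,.058),('foot',546,312,.0),('foot rim L',460,312,0),('foot rim R',632,312,0),('head',532,158,.083),('neck/top',537,238,.055),('R tip top',487,135,.07)]: print(n,rel(onz(S,*f(x,y),z)))
```

```text
jaw tip top ahead 82.4 left 30.2
jaw tip bot ahead 82.9 left 29.1
apex? ahead 70.6 left 33.4
rear kink top ahead 56.6 left 25.7
rear kink bot ahead 57.6 left 24.4
foot ahead 68.8 left 4.9
foot rim L ahead 99.6 left -1.4
foot rim R ahead 38.1 left 11.3
head ahead 69.2 left 3.1
neck/top ahead 70.9 left 15.5
R tip top ahead 82.3 left -22.0
```

In the side view the jaw's V apex (70.6 mm ahead) matches the knob (69 mm), and laterally they agree within about 1 mm. Squeeze shut.

```bash
python3 -m inch '[[[0,0,0],[0,0,0]],[[0,0,0],[0,0,0]],[[0,0,0],[0,0,0]],[[0,0,0],[0,0,0]],[[0,0,0],[0,0,0]],[[0,0,0],[0,0,0]],[[0,0,0],[0,0,0]],[[0,0,0],[0,0,0]],[[0,0,0],[0,0,0]],[[0,0,0],[0,0,0]]]' 0.8 38
python3 - <<'E'
from h import *
t=shot('top','top6.png');S=shot('side','side6.png')
S=cv2.imread('pics/side6.png')[290:370,255:335]
cv2.imwrite('pics/c7.png',cv2.resize(S,(500,500),interpolation=cv2.INTER_CUBIC))
E
```

```text
time: 11.55
position: [0.4737, 0.2274, 0.0696]
tool_rot: [0.47, -3.106, -0.0]
ft_force: [0.1, 0.3, -0.7]
grip_width: 0.394
```

View pics/c7.png

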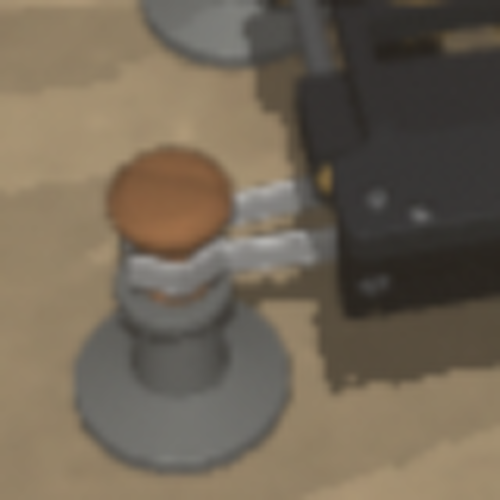

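The jaws have shut on the neck: plates at 34 mm, well above the fully shut width, and the knob is still upright at (170,195) in the crop. Lift.

```bash
python3 -m inch '[[[0,0,-3],[0,0,0]],[[0,0,-6],[0,0,0]],[[0,0,-10],[0,0,0]],[[0,0,-14],[0,0,0]],[[0,0,-14],[0,0,0]],[[0,0,-14],[0,0,0]],[[0,0,-14],[0,0,0]],[[0,0,-12],[0,0,0]],[[0,0,-8],[0,0,0]],[[0,0,-4],[0,0,0]]]'
python3 -m inch '[[[0,0,-1],[0,0,0]],[[0,0,0],[0,0,0]],[[0,0,0],[0,0,0]],[[0,0,0],[0,0,0]],[[0,0,0],[0,0,0]],[[0,0,0],[0,0,0]],[[0,0,0],[0,0,0]],[[0,0,0],[0,0,0]],[[0,0,0],[0,0,0]],[[0,0,0],[0,0,0]]]'
python3 - <<'E'
from h import *
S=shot('side','side7.png')
S=cv2.imread('pics/side7.png')[220:380,230:390]
cv2.imwrite('pics/c8.png',cv2.resize(S,(560,560),interpolation=cv2.INTER_CUBIC))
E
```

```text
time: 12.65
position: [0.4741, 0.2276, 0.1696]
tool_rot: [-0.47, 3.105, 0.001]
ft_force: [0.7, -0.4, -1.8]
grip_width: 0.395
time: 13.65
position: [0.4738, 0.2274, 0.1696]
tool_rot: [-0.47, 3.106, 0.0]
ft_force: [-0.0, -0.1, -1.1]
grip_width: 0.395
```

View pics/c8.png

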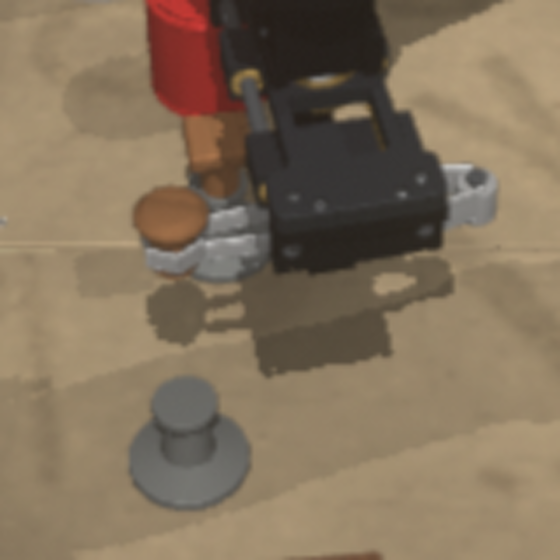

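The side view shows the empty stand at (187,405) and the round knob upright in the jaws at (170,215). The square knob is still on its stand behind.

```bash
python3 -c "
from bench import close_job
print(close_job())"
```

```text
the job is handed in; nothing more can be done
None
```

I picked the tongs up by their finger plates, brought the open jaws round the round knob's neck and squeezed them shut on it. I then lifted it 100 mm straight off its stand and handed the job in while still holding it, at about 14 s.

- **Last checks:** the knob is upright in the jaws, about 10 cm above the stand top. The grip stayed steady at about 34 mm with 38 N set, the wrist carried about 1.1 N, and the arm was still. The square-headed knob looked undisturbed on its stand. I did not check the tin and the offcut again at the end, but the arm never went near them.
- **Small disagreements:** the plates closed to 34 mm rather than the expected 37 mm or so, though the pictures show the jaws on the neck. The two cameras differed by up to about 5 mm, so I compared the jaws and the knob within the side view before closing.

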